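Tap down the tile-levelling caps in order

TASK

Lightly tap down the yellow tile-levelling cap on the tiled panel, then the red one, then the blue one, each until its foot rests on the tiles. Nothing is to be picked up or pulled: only push gently on the crowns from above. Leave the green cap untouched and everything else on the bench where it lies.

Things in the scene. Friction and masses are not known exactly. Their poses are not given: they have to be found in the camera images.
- panel: fixed work panel: plywood board 225 x 327 mm with six white 100 mm tiles (2 along x, 3 along y), lying flat; origin at the centre of its underside on the bench, tile tops 19 mm above the origin; z up
- cap_yellow: yellow levelling cap, round, 26 mm tall: foot 46 mm across, flat crown 40 mm across, cushioned (springs in 1 mm per 2.5 N, at most 6 mm). Origin: centre of foot's underside, crown top 26 mm above; z up. Slides only up and down a fixed stud, stiffly (3 N), stays where left; foot starts 6 to 9 mm above the tiles and stops on them. Any colour may stand on any of the panel's four studs.
- cap_red: red levelling cap, round, 26 mm tall: foot 46 mm across, flat crown 40 mm across, cushioned (springs in 1 mm per 2.5 N, at most 6 mm). Origin: centre of foot's underside, crown top 26 mm above; z up. Slides only up and down a fixed stud, stiffly (3 N), stays where left; foot starts 6 to 9 mm above the tiles and stops on them. Any colour may stand on any of the panel's four studs.
- cap_blue: blue levelling cap, round, 26 mm tall: foot 46 mm across, flat crown 40 mm across, cushioned (springs in 1 mm per 2.5 N, at most 6 mm). Origin: centre of foot's underside, crown top 26 mm above; z up. Slides only up and down a fixed stud, stiffly (3 N), stays where left; foot starts 6 to 9 mm above the tiles and stops on them. Any colour may stand on any of the panel's four studs.
- cap_green: green levelling cap, round, 26 mm tall: foot 46 mm across, flat crown 40 mm across, cushioned (springs in 1 mm per 2.5 N, at most 6 mm). Origin: centre of foot's underside, crown top 26 mm above; z up. Slides only up and down a fixed stud, stiffly (3 N), stays where left; foot starts 6 to 9 mm above the tiles and stops on them. Any colour may stand on any of the panel's four studs.
- float: loose rubber grout float, 240 x 100 mm, orange arched handle, 70 mm tall; origin under its centre, x along its length
- trowel: loose blue plastic notched trowel, blade 270 x 120 mm, arched handle, 67 mm tall; origin under its centre, x along its length
- tile_left: loose white ceramic tile 100 x 100 x 7 mm on the bench, on the robot's left; origin under its centre
- tile_right: loose white ceramic tile 100 x 100 x 7 mm on the bench, on the robot's right; origin under its centre
- scraper: loose steel putty scraper with wooden handle, about 220 x 76 x 20 mm, beyond the panel; x points from handle to blade
- pencil: loose flat black carpenter's pencil 14 x 120 x 8 mm lying on the panel; origin under its centre, y along it
- stone: loose terracotta rubbing stone 30 x 60 x 20 mm lying on the panel; origin under its centre
Not all that is in view belongs to the job. Of the things shaped like the scraper, the steel one is meant.

How it is judged:
By the outcome, as a careful person would: the job done as asked, in the order asked, and still so for the second after the job is handed in, with the robot touching nothing.
It also fails if it takes over 38 s, if anything falls off the work surface, if the arm or the gripper's body presses on something with over 40 N, if the wrist force passes 120 N, or if a joint passes its speed limit or range.

ROBOT

A 6-joint arm with a two-finger parallel gripper is mounted at the origin on the work surface. World frame = base frame: x ahead of the robot, y to its left, z up, the work surface at z = 0. Lengths are in m, angles in rad, forces in N, time in s.
With the tool pointing down it reaches from about 0.25 to 0.725 m from the base axis. Payload 4 kg.
Tool frame: the origin (TCP) lies midway between the tips of the shut fingers; the grasp point (between the pads) lies 19 mm behind it (bot.grip_depth is the distance from the TCP to the grasp point, in m); z points along the fingers, y is the line along which they close (so a half turn about z gives the same grasp; the last joint's range is limited). The gripper opens to 85 mm and grips with 20 to 120 N. Pads are 22 mm wide; open, the fingers measure 114 mm over their backs; the gripper's body (76 mm by 85 mm) begins 54 mm behind the grasp point. The pads swing forward as they close: fully open they stand 13 mm farther back than shut.
Start: joints at [-1.136, 0.241, 0.005, 1.335, 0, 1.571], TCP at [0.211, -0.453, 0.231] pointing down, gripper open.
Joint ranges: [-2.72, 2.72], [-1.05, 1.87], [-1.09, 1.28], [-1.99, 2.15], [-1.42, 1.44], [-3.14, 3.14]. Speed limits (rad/s): [2.79, 2.79, 3.14, 3.14, 3.14, 3.14].

INTERFACE

Orientations are given as a unit quaternion [x, y, z, w].
In Python, from workcell import bot gives the robot as it stands.
- The arm moves only by the shell command python3 -m creep 'ROWS'. ROWS is JSON, one flat list of numbers, 5 for each row, row after row: the shift along the world's x, y, z in m, then the turn about the world's z in rad, then the finger opening in m, from 0 to 0.0854. In form: [x, y, z, twist, claw, x, y, z, twist, claw, ...]. A call has 1 to 10 rows; each row is the pose to reach, as a shift and turn from the pose commanded when the call began; what a row does not reach only later rows make up. A row lasts 1/12 s, in which the tool goes at most 41.7 mm and 7.16 degrees, less where a joint would pass 70% of its speed; a pose out of reach is approached as far as the arm can. A call with a gripper value outside its range is refused whole. The fingers move at their own pace and stop on an object; the grip force is fixed at half the most. Time passes only in rows, so rows that repeat a pose let the fingers close. It gives the time, the measured TCP pose, the force, the opening and the grip force at its end, in the units of the state.
- bot.get_obs(): the state, without advancing time (a new reading comes with each control period).
- bot.camera(name): name is "side" or "top" or "wrist"; returns a dict with "pixels" (400x640x3 uint8, red, green, blue), "camera_matrix" (3x3 intrinsics, pixels), "extrinsics" (4x4, takes a point from world to camera coordinates); the wrist camera has in their place "T_tool_cam" (4x4, takes a point from camera to tool coordinates, whose origin is the TCP and whose axes are the flange's). Camera axes: x right, y down, z forward; pixel columns grow to the right and rows downward; lengths in m; the calibration is good to about 2 mm. The wrist camera is an equidistant fisheye: a pixel r from the principal point sees the ray r / f radians off the axis. A picture is of the moment at which its call begins: read the wrist's pose just before it. There is no depth.
- bot.job_done(): hands the job in; it is judged then, once.
Trained networks look in the newest picture that a camera, given by its name, has taken for a name from the list of things; names that differ only in an ending like _2 or _b are one class to them, and where a whole thing is asked for, a point or a joint stands for the part that bears it (a point fixed in the world has none). Each returns a list of dicts, best first, with "score" (0 to 1); they miss things now and then, are a little off and sometimes report something else, mostly with a low value. They report only what shows in the picture. A call takes as long as a camera call. They do not tell look-alikes from the thing itself.
- bot.look_for(camera, thing): "centre" ([column, row] as shares, 0 to 1, of the picture: columns of its width, rows of its height, amid what is visible of it).
- bot.place_of(camera, thing): "centre" ([column, row] as shares, 0 to 1, of the picture: columns of its width, rows of its height: a listed point, or the origin of a listed thing).
The state is a dict: "clock": time; "joint_pos": joint angles; "joint_vel": joint speeds; "tau": joint torques, N m; "eef_pos": TCP position; "tool_rot": TCP orientation; "ft_force": force on the tool from outside, world axes, zero at the start; "ft_torque": the same for the moment, N m; "grip_width": finger opening in m; "grasp_force": force on a finger pad.
Only numpy, scipy, OpenCV 4.12 (cv2) and the standard library are available. Lean on these libraries where they do the work, as an engineer would, in place of code of your own. Each camera call takes 0.05 s, during which the arm holds its last target. There are 200 camera calls.

## Working session

There is one attempt and no reset: what is moved stays moved. The work goes in short steps, Python scripts to look and compute and a shell command to move; the robot and the scene stay as the last step left them, time stands still between calls to the robot, and variables do not carry over. Pictures are saved under pics/ and viewed, at most 10 in all, crops included, and the job is handed in when it is done.

```bash
mkdir -p pics; cat > h.py <<'E'
import numpy as np, cv2
from workcell import bot
def ray(c,px):
    K=np.array(c["camera_matrix"]);E=np.array(c["extrinsics"]);R=E[:3,:3];t=E[:3,3]
    d=R.T@np.linalg.solve(K,[px[0],px[1],1.]);return -R.T@t,d/np.linalg.norm(d)
def tri(rs):
    A=sum(np.eye(3)-np.outer(d,d) for o,d in rs);b=sum((np.eye(3)-np.outer(d,d))@o for o,d in rs)
    return np.linalg.solve(A,b)
def atz(r,z): o,d=r;return o+d*(z-o[2])/d[2]
E
python3 - <<'E'
from h import *
o=bot.get_obs();print(o["clock"],o["eef_pos"],o["tool_rot"],o["grip_width"])
C={}
for n in("top","side"):
    C[n]=bot.camera(n);cv2.imwrite(f"pics/{n}0.png",C[n]["pixels"][...,::-1])
for k in("yellow","red","blue","green"):
    rs=[]
    for n in("top","side"):
        L=bot.place_of(n,"cap_"+k)
        print(k,n,[(round(l["score"],2),np.round(np.array(l["centre"])*[640,400],1)) for l in L[:3]])
        if L: rs.append(ray(C[n],np.array(L[0]["centre"])*[640,400]))
    if len(rs)==2: print(tri(rs).round(4))
    print([atz(r,.026).round(4) for r in rs])
E
```

```text
0.0 [ 0.2103564  -0.45289234  0.23039738] [ 9.76460056e-01  2.15695709e-01 -2.18547594e-04 -1.03579574e-03] 0.08512520243028292
yellow top [(0.78, array([361.8, 218.8])), (0.24, array([346.9, 197.7]))]
yellow side [(0.59, array([352.7, 188.2]))]
[ 0.512  -0.1292  0.0362]
[array([ 0.5168, -0.1288,  0.026 ]), array([ 0.5167, -0.1444,  0.026 ])]
red top [(0.69, array([346.1, 199.9]))]
red side [(0.68, array([328.6, 191.6]))]
[ 0.5694 -0.0822  0.0256]
[array([ 0.5704, -0.0817,  0.026 ]), array([ 0.5678, -0.0818,  0.026 ])]
blue top [(0.66, array([293.5, 207.1]))]
blue side [(0.48, array([203.9, 270.9])), (0.46, array([308.7, 215.2]))]
[ 0.6952  0.175  -0.2001]
[array([0.542 , 0.0698, 0.026 ]), array([0.6162, 0.4052, 0.026 ])]
green top [(0.45, array([304.1, 225.3]))]
green side [(0.51, array([337. , 216.3]))]
[0.4783 0.0313 0.0362]
[array([0.49 , 0.036, 0.026]), array([0.4746, 0.0169, 0.026 ])]
```

View pics/top0.png

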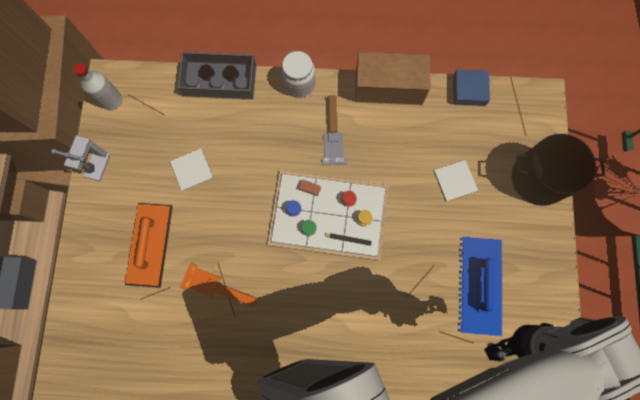

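View pics/side0.png

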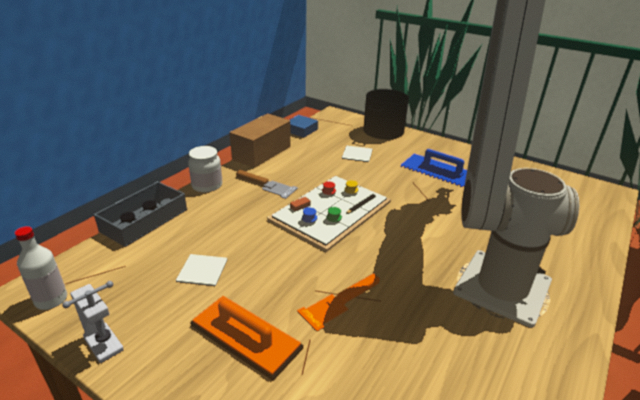

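Top view: yellow cap (365,217), red (349,198), blue (293,208), green (308,228). Side view: yellow (352,187), red (329,188), blue (309,215), green (334,214). The second side-view candidate was the real blue cap. Next I close the fingers and move over the panel to measure with the wrist camera.

```bash
python3 -m creep '[0.28,0.29,0,0,0, 0.28,0.29,0,0,0, 0.28,0.29,0,0,0, 0.28,0.29,0,0,0, 0.28,0.29,0,0,0, 0.28,0.29,0,0,0, 0.28,0.29,0,0,0, 0.28,0.29,0,0,0, 0.28,0.29,0,0,0, 0.28,0.29,0,0,0]'
cat >> h.py <<'E'
from scipy.spatial.transform import Rotation as Ro
def wsnap(name):
    o=bot.get_obs();c=bot.camera("wrist");cv2.imwrite(f"pics/{name}.png",c["pixels"][...,::-1])
    return o,c
def wray(o,c,px):
    K=np.array(c["camera_matrix"]);T=np.array(c["T_tool_cam"]);R=Ro.from_quat(o["tool_rot"]).as_matrix()
    u=np.array([(px[0]-K[0,2])/K[0,0],(px[1]-K[1,2])/K[1,1]]);th=np.hypot(*u)
    d=np.r_[u/th*np.sin(th),np.cos(th)]
    return np.array(o["eef_pos"])+R@T[:3,3],R@T[:3,:3]@d
E
python3 - <<'E'
from h import *
o,c=wsnap("w1");print(o["clock"],o["eef_pos"],o["ft_force"],c["T_tool_cam"],c["camera_matrix"])
for k in("yellow","red","blue","green"):
    L=bot.place_of("wrist","cap_"+k)
    print(k,[(round(l["score"],2),np.round(np.array(l["centre"])*[640,400],1),atz(wray(o,c,np.array(l["centre"])*[640,400]),.026).round(4)) for l in L[:3]])
import pickle;pickle.dump((o,c),open("w1.pkl","wb"))
E
```

```text
clock: 1.33
eef_pos: [0.4928, -0.1606, 0.2314]
tool_rot: [0.976, 0.217, 0.001, -0.0]
ft_force: [-0.2, -0.5, 0.3]
grip_width: 0.0001
grasp_force: 0.0
1.3333 [ 0.49279195 -0.16061075  0.23139854] [-0.24285158 -0.53439854  0.30687517] [[ 1.07846166e-03 -9.44860442e-01 -3.27471499e-01  8.47831419e-02]
 [ 9.99999314e-01  8.69272422e-04  7.85166953e-04 -5.13913821e-04]
 [-4.57211251e-04 -3.27472121e-01  9.44860731e-01 -1.42234517e-01]
 [ 0.00000000e+00  0.00000000e+00  0.00000000e+00  1.00000000e+00]] [[309.70691629   0.         322.34222486]
 [  0.         309.70691629 199.18022844]
 [  0.           0.           1.        ]]
yellow [(0.97, array([312.3, 139.6]), array([ 0.5202, -0.135 ,  0.026 ]))]
red [(0.79, array([293.5,  71.8]), array([ 0.5811, -0.0839,  0.026 ])), (0.17, array([258.4, 174.8]), array([ 0.4562, -0.0945,  0.026 ]))]
blue [(0.61, array([159.9,  64.2]), array([0.533 , 0.0737, 0.026 ]))]
green [(0.84, array([178.7, 113.2]), array([0.4861, 0.0256, 0.026 ]))]
```

View pics/w1.png

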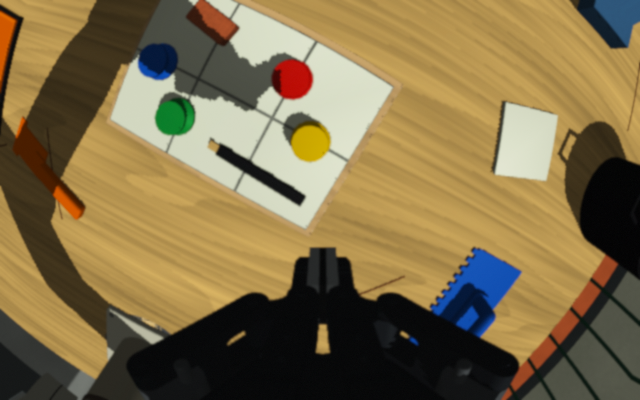

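The wrist view shows yellow (310,141), red (292,79), blue (158,62) and green (176,116), which agrees with the network. I move to a hover over yellow and triangulate from the second wrist position.

```bash
python3 -m creep '[0.024,0.03,-0.04,0,0, 0.024,0.03,-0.08,0,0, 0.024,0.03,-0.12,0,0, 0.024,0.03,-0.12,0,0, 0.024,0.03,-0.12,0,0]'
python3 - <<'E'
from h import *
import pickle
a,ca=pickle.load(open("w1.pkl","rb"))
W1=dict(yellow=(312.3,139.6),red=(293.5,71.8),blue=(159.9,64.2),green=(178.7,113.2))
T=dict(yellow=(361.8,218.8),red=(346.1,199.9),blue=(293.5,207.1),green=(304.1,225.3))
S=dict(yellow=(352.7,188.2),red=(328.6,191.6),blue=(308.7,215.2),green=(337,216.3))
o,c=wsnap("w2");ct=bot.camera("top");cs=bot.camera("side");print(o["clock"],o["eef_pos"],o["ft_force"])
for k in W1:
    L=bot.place_of("wrist","cap_"+k)
    rs=[wray(a,ca,W1[k]),ray(ct,T[k]),ray(cs,S[k])];print(k,"noW2",tri(rs).round(4))
    if L and L[0]["score"]>.3:
        r=wray(o,c,np.array(L[0]["centre"])*[640,400]);print(L[0]["score"],np.array(L[0]["centre"])*[640,400],"w12",tri([rs[0],r]).round(4),"all",tri(rs+[r]).round(4),atz(r,.026).round(4))
E
```

```text
clock: 2.0
eef_pos: [0.511, -0.1338, 0.1085]
tool_rot: [0.977, 0.215, -0.004, -0.002]
ft_force: [-0.2, 0.4, 0.5]
grip_width: -0.0002
grasp_force: 0.0
2.0 [ 0.51095218 -0.13384803  0.10853457] [-0.24539441  0.35214173  0.50789501]
yellow noW2 [ 0.5163 -0.1331  0.0309]
0.85 [328.192 198.08 ] w12 [ 0.52   -0.1345  0.0275] all [ 0.5174 -0.1337  0.0292] [ 0.5191 -0.1342  0.026 ]
red noW2 [ 0.5745 -0.084   0.022 ]
0.86 [301.184 100.92 ] w12 [ 0.5796 -0.088   0.0634] all [ 0.5754 -0.0845  0.021 ] [ 0.5775 -0.0856  0.026 ]
blue noW2 [0.5372 0.0693 0.0348]
0.95 [110.208  85.2  ] w12 [0.5327 0.0751 0.0235] all [0.5368 0.0688 0.0343] [0.5333 0.0732 0.026 ]
green noW2 [0.4826 0.0273 0.0291]
0.73 [136.192 157.4  ] w12 [0.4881 0.0221 0.0343] all [0.4833 0.027  0.0278] [0.4843 0.0268 0.026 ]
```

View pics/w2.png

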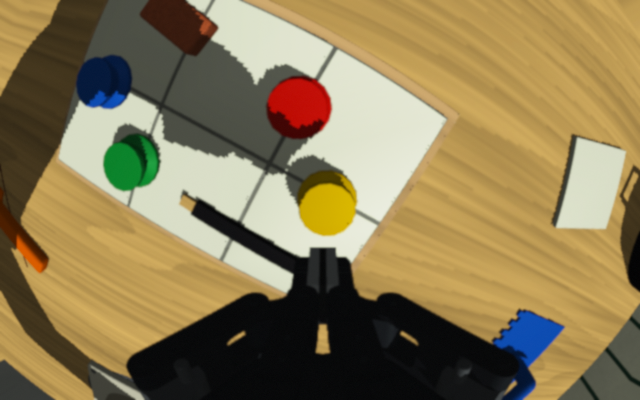

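Yellow (328,198), red (301,101), blue (104,80) and green (131,160) all show clearly. The yellow crown sits just ahead of the fingertips, at about (0.518,-0.1335) with its foot near z 0.027. I move in over it.

```bash
python3 -m creep '[0.007,0,-0.03,0,0, 0.007,0,-0.045,0,0, 0.007,0,-0.045,0,0, 0.007,0,-0.045,0,0]'; python3 -m creep '[0,0,-0.004,0,0, 0,0,-0.008,0,0, 0,0,-0.01,0,0, 0,0,-0.01,0,0]'
```

```text
clock: 2.68
eef_pos: [0.5212, -0.1334, 0.0665]
tool_rot: [0.976, 0.216, -0.001, -0.0]
ft_force: [0.1, 0.4, 0.9]
grip_width: 0.0005
grasp_force: 0.0
clock: 3.02
eef_pos: [0.5216, -0.1335, 0.0564]
tool_rot: [0.976, 0.216, 0.0, 0.0]
ft_force: [1.0, -0.6, 0.2]
grip_width: -0.0001
grasp_force: 0.0
```

```bash
python3 -m creep '[-0.003,0,-0.003,0,0, -0.003,0,-0.006,0,0, -0.003,0,-0.006,0,0]'; python3 -m creep '[0,0,-0.002,0,0, 0,0,-0.003,0,0, 0,0,-0.003,0,0]'
```

```text
clock: 3.27
eef_pos: [0.5187, -0.1336, 0.0503]
tool_rot: [0.976, 0.216, 0.0, 0.0]
ft_force: [-0.6, -1.3, 2.3]
grip_width: -0.0001
grasp_force: 1.2
clock: 3.52
eef_pos: [0.5187, -0.1336, 0.0473]
tool_rot: [0.976, 0.216, 0.0, 0.0]
ft_force: [0.5, -0.1, 2.5]
grip_width: 0.0001
grasp_force: 1.3
```

Contact has been made and the cap is sliding at about 2.5 N. I continue in small steps until the force rises.

```bash
python3 -m creep '[0,0,-0.001,0,0, 0,0,-0.002,0,0, 0,0,-0.002,0,0]'; python3 -m creep '[0,0,-0.001,0,0, 0,0,-0.001,0,0]';  python3 -m creep '[0,0,-0.001,0,0, 0,0,-0.001,0,0]'
```

```text
clock: 3.77
eef_pos: [0.5186, -0.1336, 0.0452]
tool_rot: [0.976, 0.216, -0.0, 0.0]
ft_force: [-0.7, -0.6, 2.7]
grip_width: -0.0003
grasp_force: 1.3
clock: 3.93
eef_pos: [0.5187, -0.1336, 0.0442]
tool_rot: [0.976, 0.216, 0.0, 0.0]
ft_force: [0.3, -1.4, 4.0]
grip_width: 0.0001
grasp_force: 1.3
clock: 4.1
eef_pos: [0.5187, -0.1336, 0.0433]
tool_rot: [0.976, 0.216, 0.0, 0.0]
ft_force: [-0.9, -1.0, 3.8]
grip_width: 0.0001
grasp_force: 2.1
```

```bash
python3 -m creep '[0,0,-0.001,0,0, 0,0,-0.001,0,0]';  python3 -m creep '[0,0,-0.001,0,0, 0,0,-0.001,0,0, 0,0,-0.001,0,0]'
```

```text
clock: 4.27
eef_pos: [0.5187, -0.1336, 0.0425]
tool_rot: [0.976, 0.216, 0.0, 0.0]
ft_force: [-1.8, -0.8, 5.8]
grip_width: 0.0001
grasp_force: 3.1
clock: 4.52
eef_pos: [0.5188, -0.1336, 0.042]
tool_rot: [0.976, 0.216, 0.0, 0.0]
ft_force: [-1.9, -0.6, 7.9]
grip_width: 0.0001
grasp_force: 3.8
```

The force rises about 2.5 N per mm, and 7.9 N at z 0.042 puts the uncompressed crown at about 45 mm, so the yellow foot is on the tiles. I lift and go to red, estimated at (0.576,-0.085).

```bash
python3 -m creep '[0,0,0.03,0,0, 0,0,0.05,0,0, 0.03,0.025,0.05,0,0, 0.057,0.048,0.05,0,0, 0.057,0.048,0.05,0,0, 0.057,0.048,0.05,0,0]'
python3 - <<'E'
from h import *
o,c=wsnap("w3");print(o["eef_pos"])
for k in("yellow","red","blue","green"):
    for l in bot.place_of("wrist","cap_"+k)[:2]:
        p=np.array(l["centre"])*[640,400];r=wray(o,c,p);print(k,round(l["score"],2),p.round(1),atz(r,.026).round(4),atz(r,.019).round(4))
E
```

```text
clock: 5.02
eef_pos: [0.5762, -0.0839, 0.0905]
tool_rot: [0.976, 0.217, -0.0, -0.0]
ft_force: [-0.9, -0.3, -0.1]
grip_width: 0.0
grasp_force: 0.0
[ 0.57624356 -0.083946    0.0904514 ]
yellow 0.59 [589. 258.] [ 0.6488 -0.3643  0.026 ] [ 0.6487 -0.375   0.019 ]
yellow 0.57 [346.9 290.8] [ 0.5249 -0.1298  0.026 ] [ 0.5205 -0.1325  0.019 ]
red 0.67 [327.5 217.5] [ 0.5769 -0.0873  0.026 ] [ 0.5743 -0.0887  0.019 ]
red 0.46 [199.8 119.5] [0.6049 0.0242 0.026 ] [0.6032 0.0266 0.019 ]
blue 0.59 [120.8 181.5] [0.5324 0.076  0.026 ] [0.5283 0.0801 0.019 ]
green 0.86 [157.6 254.6] [0.4832 0.0276 0.026 ] [0.4775 0.0302 0.019 ]
```

View pics/w3.png

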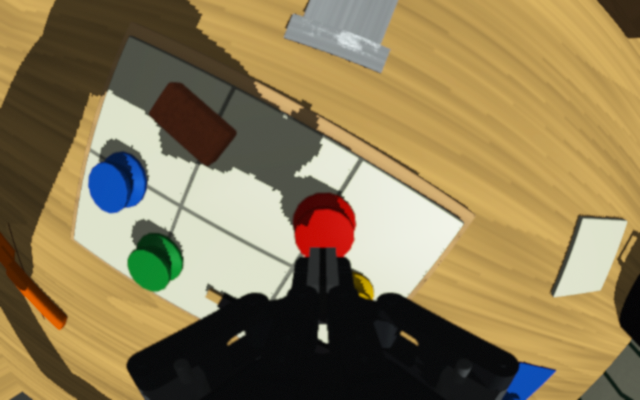

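Red is at (325,225) just ahead of the tips; target about (0.5765,-0.0865). Blue (115,183) and green (153,262) are clear of the fingers.

```bash
python3 -m creep '[0,-0.0025,-0.025,0,0, 0,-0.0025,-0.034,0,0, 0,-0.0025,-0.034,0,0, 0,-0.0025,-0.034,0,0]'; python3 -m creep '[0,0,-0.003,0,0, 0,0,-0.006,0,0, 0,0,-0.008,0,0, 0,0,-0.008,0,0]'; python3 -m creep '[0,0,-0.001,0,0, 0,0,-0.002,0,0, 0,0,-0.002,0,0]'
```

```text
clock: 5.6
eef_pos: [0.5743, -0.0882, 0.0566]
tool_rot: [0.977, 0.215, -0.001, -0.001]
ft_force: [-0.4, 0.1, -0.5]
grip_width: -0.0001
grasp_force: 0.0
clock: 5.93
eef_pos: [0.5765, -0.0882, 0.05]
tool_rot: [0.976, 0.216, 0.001, 0.0]
ft_force: [1.1, -0.4, 1.5]
grip_width: -0.0002
grasp_force: 1.2
clock: 6.18
eef_pos: [0.5764, -0.0882, 0.0478]
tool_rot: [0.976, 0.216, 0.001, 0.0]
ft_force: [1.3, -0.5, 3.0]
grip_width: 0.0
grasp_force: 1.3
```

```bash
python3 -m creep '[0,0,-0.002,0,0, 0,0,-0.003,0,0, 0,0,-0.003,0,0]'; python3 -m creep '[0,0,-0.001,0,0, 0,0,-0.002,0,0, 0,0,-0.002,0,0]'; python3 -m creep '[0,0,-0.001,0,0, 0,0,-0.001,0,0, 0,0,-0.001,0,0]'
```

```text
clock: 6.43
eef_pos: [0.5761, -0.0881, 0.0443]
tool_rot: [0.976, 0.216, 0.0, 0.0]
ft_force: [1.6, -0.7, 2.2]
grip_width: 0.0001
grasp_force: 1.3
clock: 6.68
eef_pos: [0.5761, -0.0881, 0.0427]
tool_rot: [0.976, 0.216, 0.001, 0.0]
ft_force: [2.1, -1.3, 6.4]
grip_width: 0.0002
grasp_force: 3.0
clock: 6.93
eef_pos: [0.5761, -0.0881, 0.0421]
tool_rot: [0.976, 0.216, 0.001, 0.0]
ft_force: [0.9, -1.1, 7.7]
grip_width: -0.0005
grasp_force: 3.6
```

Red is seated, with the same signature as yellow. On to blue.

```bash
python3 -m creep '[0,0,0.03,0,0, 0,0,0.05,0,0, -0.01,0.035,0.05,0,0, -0.02,0.075,0.05,0,0, -0.03,0.115,0.05,0,0, -0.042,0.16,0.05,0,0, -0.042,0.16,0.05,0,0, -0.042,0.16,0.05,0,0]'
python3 - <<'E'
from h import *
o,c=wsnap("w4");print(o["eef_pos"])
for k in("yellow","red","blue","green"):
    for l in bot.place_of("wrist","cap_"+k)[:2]:
        p=np.array(l["centre"])*[640,400];r=wray(o,c,p);print(k,round(l["score"],2),p.round(1),atz(r,.026).round(4),atz(r,.019).round(4))
E
```

```text
clock: 7.6
eef_pos: [0.5311, 0.0745, 0.0902]
tool_rot: [0.976, 0.218, -0.002, -0.0]
ft_force: [0.3, 0.2, -0.3]
grip_width: -0.0003
grasp_force: 0.0
[0.53110277 0.07449017 0.09020007]
yellow 0.65 [506.2 303.6] [ 0.5217 -0.128   0.026 ] [ 0.5187 -0.1362  0.019 ]
red 0.63 [509.8 239.5] [ 0.5782 -0.0803  0.026 ] [ 0.5771 -0.0868  0.019 ]
blue 0.59 [327.8 213.1] [0.5348 0.0724 0.026 ] [0.5323 0.0711 0.019 ]
green 0.74 [353.3 289.4] [0.483  0.0244 0.026 ] [0.4788 0.0215 0.019 ]
```

View pics/w4.png

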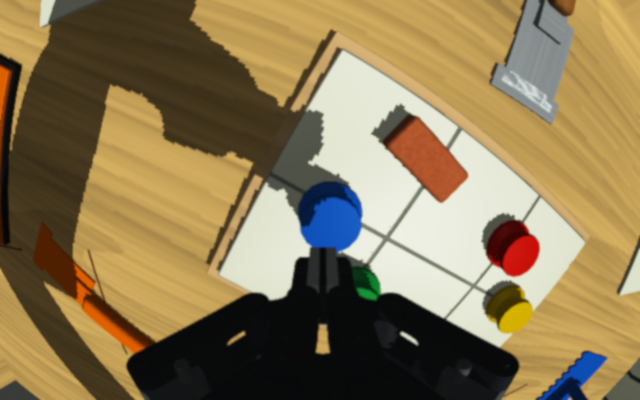

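Blue is at (330,217) ahead of the tips, target about (0.534,0.072). Green, partly hidden at (362,283), is 69 mm from it and clear of the shut fingers. Red (513,248) and yellow (508,309) look seated.

```bash
python3 -m creep '[0.002,-0.002,-0.025,0,0, 0.002,-0.002,-0.033,0,0, 0.002,-0.002,-0.033,0,0, 0.002,-0.002,-0.033,0,0]'; python3 -m creep '[0,0,-0.003,0,0, 0,0,-0.006,0,0, 0,0,-0.008,0,0, 0,0,-0.008,0,0]'; python3 -m creep '[0,0,-0.001,0,0, 0,0,-0.002,0,0, 0,0,-0.002,0,0]'
```

```text
clock: 8.18
eef_pos: [0.5349, 0.0691, 0.0576]
tool_rot: [0.977, 0.215, -0.001, -0.0]
ft_force: [0.5, -0.7, 0.1]
grip_width: 0.0002
grasp_force: 0.0
clock: 8.52
eef_pos: [0.5365, 0.0699, 0.0509]
tool_rot: [0.976, 0.216, 0.001, 0.0]
ft_force: [0.8, -1.6, 2.7]
grip_width: -0.0002
grasp_force: 1.2
clock: 8.77
eef_pos: [0.5364, 0.07, 0.0487]
tool_rot: [0.976, 0.216, 0.001, 0.0]
ft_force: [1.3, -1.5, 3.3]
grip_width: 0.0002
grasp_force: 1.3
```

```bash
python3 -m creep '[0,0,-0.002,0,0, 0,0,-0.004,0,0, 0,0,-0.004,0,0]'; python3 -m creep '[0,0,-0.001,0,0, 0,0,-0.002,0,0, 0,0,-0.002,0,0]'; python3 -m creep '[0,0,-0.001,0,0, 0,0,-0.001,0,0, 0,0,-0.001,0,0]'
```

```text
clock: 9.02
eef_pos: [0.536, 0.0701, 0.0442]
tool_rot: [0.976, 0.216, 0.0, -0.0]
ft_force: [2.2, 0.1, 2.4]
grip_width: 0.0001
grasp_force: 1.3
clock: 9.27
eef_pos: [0.536, 0.0701, 0.0426]
tool_rot: [0.976, 0.216, 0.0, -0.0]
ft_force: [1.3, -0.7, 5.7]
grip_width: -0.0004
grasp_force: 3.1
clock: 9.52
eef_pos: [0.536, 0.0701, 0.042]
tool_rot: [0.976, 0.216, 0.001, 0.0]
ft_force: [1.6, -1.2, 7.2]
grip_width: 0.0001
grasp_force: 3.8
```

Blue is seated. I retreat straight up and check the result.

```bash
python3 -m creep '[0,0,0.03,0,0, 0,0,0.06,0,0, -0.03,0,0.1,0,0, -0.06,0,0.13,0,0, -0.08,0,0.14,0,0, -0.08,0,0.14,0,0, -0.08,0,0.14,0,0, -0.08,0,0.14,0,0]'
python3 - <<'E'
from h import *
wsnap("w5")
E
```

```text
clock: 10.18
eef_pos: [0.455, 0.0702, 0.1804]
tool_rot: [0.976, 0.216, -0.001, -0.0]
ft_force: [0.4, -0.2, -0.8]
grip_width: 0.0003
grasp_force: 0.0
```

View pics/w5.png

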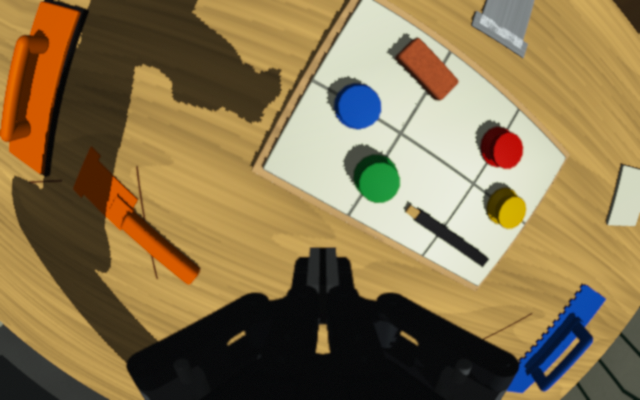

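The caps at blue (358,105), red (502,148) and yellow (506,209) are seated. Green (378,180), the stone and the pencil are undisturbed, and the arm is clear of everything.

```bash
python3 -c "
from workcell import bot
print(bot.job_done())"
```

```text
the job is handed in; nothing more can be done
None
```

I tapped the yellow, red and blue caps down in that order until each foot rested on the tiles (about 8 N at most), never touched the green cap, and handed the job in at about 10 s with the arm clear; the hand-in returned no verdict.

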